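Load the aerosol shaker and lock its hold-down bar

ROBOT

A 6-joint arm with a two-finger parallel gripper is mounted at the origin on the work surface. World frame = base frame: x ahead of the robot, y to its left, z up, the work surface at z = 0. Lengths are in m, angles in degrees, forces in N, time in s.
With the tool pointing down it reaches from about 0.375 to 0.9 m from the base axis. Payload 3.1 kg.
Tool frame: the origin (TCP) lies on the centre line of the jaws, within the pads' length; the fingertips stand 19 mm ahead of it and the grasp point (between the pads) is the TCP (tips_ahead is the distance from the TCP to the fingertips, in m); z points along the fingers, y is the line along which they close (so a half turn about z gives the same grasp; the last joint's range is limited). The gripper opens to 87 mm and grips with 3 to 60 N. Pads are 19 mm wide; open, the fingers measure 117 mm over their backs; the gripper's body (75 mm by 190 mm) begins 51 mm behind the grasp point.
Start: joints at [54.574, 30.224, 82.088, -0, 67.689, -10.227], TCP at [0.266, 0.566, 0.219] pointing down, gripper open.
Joint ranges: [-176.69, 176.69], [-43.24, 126.21], [12.49, 139.97], [-82, 262], [0, 151.66], [-163.58, 163.58]. Speed limits (degrees/s): [159.86, 159.86, 180, 180, 180, 180].

INTERFACE

Orientations are given as a 3x3 rotation matrix whose columns are the frame's x, y, z axes.
In Python, from rig import read_state, capture, hand_in, trace, landmark_of, tips_ahead gives the robot as it stands.
- The arm moves only by the shell command python3 -m jog 'ROWS'. ROWS is JSON, a list of rows, each an object of numbers: "tx", "ty", "tz": the shift along the tool's x, y, z in cm; "roll": the turn about the tool's z in rad; "jaw": the opening, from 0 (shut) to 1 (fully open). A call has 1 to 8 rows; each row shifts and turns the commanded pose from where the row before left it, along the tool's axes as they then stand; what a row does not reach is not made up. A row lasts 1/10 s, in which the tool goes at most 50 mm and 8.59 degrees, less where a joint would pass 70% of its speed; a pose out of reach is approached as far as the arm can. A call with a gripper value outside its range is refused whole. The fingers move at their own pace and stop on an object; the grip force is fixed at half the most. Time passes only in rows, so rows that do not move let the fingers close. It gives the time, the measured TCP pose, the force, the opening and the grip force at its end, in the units of the state.
- read_state(): the state, without advancing time (a new reading comes with each control period).
- capture(name): name is "side" or "top"; returns a dict with "img" (400x640x3 uint8, red, green, blue), "vertical_fov" (degrees; the focal length in pixels is half the picture's height over the tangent of half this angle, whatever the lens; pixels are square), "cx", "cy" (the principal point, pixels), "cam_to_world" (4x4, takes a point from camera to world coordinates). Camera axes: x right, y up, looking along -z (the intrinsics and any distortion apply to the point x, -y, -z); pixel columns grow to the right and rows downward; lengths in m; the calibration is good to about 2 mm. A picture is of the moment at which its call begins. There is no depth.
- hand_in(): hands the job in; it is judged then, once.
Trained networks look in the newest picture that a camera, given by its name, has taken for a name from the list of things; names that differ only in an ending like _2 or _b are one class to them, and where a whole thing is asked for, a point or a joint stands for the part that bears it (a point fixed in the world has none). Each returns a list of dicts, best first, with "p" (0 to 1); they miss things now and then, are a little off and sometimes report something else, mostly with a low value. They report only what shows in the picture. A call takes as long as a camera call.
- trace(camera, thing): "pixels" (400x640 bool, what is visible of it) and "bbox" ([left, top, width, height] in pixels, round what is visible of it).
- landmark_of(camera, thing): "point" ([row, column] in pixels: a listed point, or the origin of a listed thing).
The state is a dict: "time_s": time; "joint_positions": joint angles; "qvel": joint speeds; "tau": joint torques, N m; "position": TCP position; "tcp_rot": TCP orientation; "force": force on the tool from outside, world axes, zero at the start; "moment": the same for the moment, N m; "opening": opening from 0.0 (shut) to 1.0 (fully open); "grasp_force": force on a finger pad.
Only numpy, scipy, OpenCV 4.12 (cv2) and the standard library are available. Lean on these libraries where they do the work, as an engineer would, in place of code of your own. Each camera call takes 0.05 s, during which the arm holds its last target. There are 200 camera calls.

TASK

Take the red spray can out of the carton and lay it in the yellow sloped cradle of the green shaker, nose (cap end) down in the cup and right up against the cup's end wall; the cup leaves no room for fingers round the cap, so put the can down on the wooden rails or the counter and take it again by its middle. Then, with the can lying there released, push the red knob down and turn it clockwise so that the steel bar swings over the can, feel for the notch at which the knob springs fully back up, and leave it locked there. Leave the other cans, tin, bottle and jar where they stand.

Things in the scene. Friction and masses are not known exactly. Their poses are not given: they have to be found in the camera images.
- can_red: red spray can, a rigid cylinder 52 mm in diameter and 190 mm long, about 0.3 kg. The last 41 mm at the nose is its cap, 50 mm in diameter, red too; white band round the middle. Origin: centre of the flat base; z runs along the axis from base to nose. At the start it stands upright in the carton, one of two cans there.
- can_red_nose (a point): centre of the nose (cap) end face of the red can, on its axis, 190 mm from the base; same axes as the can
- can_red_base (a point): centre of the base end face of the red can, on its axis; same axes as the can
- crate: open cardboard carton, fixed, 202 x 92 mm (its x and y) and 115 mm high, 5 mm walls and floor. The red and the blue can stand in it one behind the other along its x axis (away from the robot), 100 mm apart between axes, their floor at 5 mm, so that they stand 80 mm above its rim. Origin: centre of the underside.
- can_blue: blue spray can, same size as the red one, in the same carton. Leave it alone. Origin: centre of the base
- rest: two parallel wooden rails fixed to the counter, a resting place where a lying can will not roll: rails 120 mm long, 10 mm high, 6 mm thick, 32 mm clear between them. A 52 mm can lying in it has its axis 30.5 mm above the counter. Origin: on the counter, midway; the rails run along its y axis, which points to the left. Its use is optional.
- cradle: yellow and black sloped cradle on the shaker. Origin: centre of the inner face of the cup's end wall, on a seated can's axis, 62 mm above the counter; x runs uphill (0.35 rad above level) along that axis, away from the robot; y across, z square to the axis, upward. A seated can has its nose face at the origin and its base at x = 190 mm.
- cradle_mid (a point): point on a seated can's axis, cradle x = 95 mm; axes of the cradle. Yellow cup at the low end: 6 mm cheeks from x = 0 to 45 mm, 62 mm apart inside, up to 8 mm above the axis; end wall up to 26 mm above it. Rubber V-blocks carry the can at x = 7-33 and 143-157 mm, all 10 mm or more below the axis. From x = 45 to 143 mm the can is free on both sides and below.
- shaker: green shaker, a fixed deck 260 x 310 mm, 30 mm high, carrying the cradle and a grey tower 72 mm in diameter. Origin: on the counter under the middle of a seated can. In its frame the deck reaches from y = -250 to 60 mm and x = -130 to 130 mm; the tower and knob stand at x = -30, y = -165 mm, a grey vented box 85 mm high at x = 33 to 123, y = -237 to -107 mm.
- knob_grip (a point): point to grip on the push-and-turn knob, on its vertical axis: centre of the red bar grip 66 mm long (along this point's x), 15 mm thick (y) and 32 mm high, its top 8 mm above this point and its black disc (76 mm across) 23 mm below. It is 183 mm above the counter with the knob up. Turns and sinks with the knob; a white dash marks the end of the bar at -x.
- knob_press (a joint): how far the knob is pushed down: 0 up to 0.008 m (bottom). Spring: 5.6 N to start, 11.2 N at the bottom. The knob cannot turn from its start until pushed down at least 5.5 mm. Away from a notch it cannot come up by more than about 3 mm from the bottom: it stays about 5 mm down even when let go.
- knob_turn (a joint): turn of the knob, rad, clockwise seen from above; about 0 at the start, stop at 1.75. The one lock notch has its middle somewhere between 0.97 and 1.33 (different each time, cannot be seen), with play of 0.07 to either side: only there does a pushed knob come all the way up when eased. Past it the knob is held down again; turn back to find the notch. It turns with about 0.1 N m.
- bar_tip (a point): underside of the steel hold-down bar near its orange end, 200 mm from the knob's axis. The bar turns with the knob but does not sink with it: 215 mm long, 18 mm wide, 6 mm thick, underside 133 mm above the counter. At the start it points to the robot's side, 0.35 rad clockwise of the shaker's -x; locked, it lies across above the can, 4 to 30 mm over it. It jams on a can that is not seated.
- can_green: green spray can with a white cap, same size, standing on the counter: leave alone. Origin: centre of base
- tin: white paint tin, 104 mm across, 110 mm high: leave alone. Origin: centre of base
- thinner: blue bottle, red cap, 68 mm across, 190 mm high: leave alone. Origin: centre of base
- jar: yellow jar, 72 mm across, 70 mm high: leave alone. Origin: centre of base

How it is judged:
By the outcome, as a careful person would: the job done as asked, in the order asked, and still so for the second after the job is handed in, with the robot touching nothing.
It also fails if it takes over 72 s, if anything falls off the work surface, if the arm or the gripper's body presses on something with over 40 N, if the wrist force passes 120 N, or if a joint passes its speed limit or range.

## Working session

There is one attempt and no reset: what is moved stays moved. The work goes in short steps, Python scripts to look and compute and a shell command to move; the robot and the scene stay as the last step left them, time stands still between calls to the robot, and variables do not carry over. Pictures are saved under pics/ and viewed, at most 10 in all, crops included, and the job is handed in when it is done.

```bash
mkdir -p pics; ls; python3 - <<'E'
from rig import *
import cv2,numpy as np
s=read_state();print({k:np.round(v,3).tolist() for k,v in s.items()})
for c in("side","top"):
    d=capture(c);cv2.imwrite(f"pics/{c}0.png",d["img"][:,:,::-1])
    print(c,[ (k,np.round(v,4).tolist()) for k,v in d.items() if k!="img"])
    for n in("can_red","can_red_nose","crate","can_blue","rest","cradle","cradle_mid","shaker","knob_grip","bar_tip","can_green","tin","thinner","jar"):
        r=landmark_of(c,n);print(n,[(np.round(a["point"],1).tolist(),round(a["p"],2)) for a in r[:2]])
E
```

```text
pics
{'time_s': 0.0, 'joint_positions': [54.573, 30.279, 82.154, -0.002, 67.688, -10.226], 'qvel': [0.034, -0.048, 0.055, -0.023, -0.067, -0.047], 'tau': [0.002, -44.003, -17.66, 0.063, 0.058, -0.0], 'position': [0.266, 0.565, 0.218], 'tcp_rot': [[-0.905, 0.426, -0.001], [0.426, 0.905, -0.002], [0.0, -0.002, -1.0]], 'force': [0.045, -0.924, 0.03], 'moment': [-0.033, 0.004, 0.01], 'grasp_force': 0.0, 'opening': 0.996}
side [('vertical_fov', 48.1951), ('cx', 309.1959), ('cy', 194.0704), ('cam_to_world', [[0.8296, 0.3439, -0.4398, 0.1097], [-0.558, 0.5352, -0.6341, -0.7007], [0.0173, 0.7715, 0.636, 0.8351], [0.0, 0.0, 0.0, 1.0]])]
can_red []
can_red_nose [([131.6, 190.6], 0.74)]
crate [([180.5, 213.2], 0.83)]
can_blue []
rest [([215.8, 255.6], 0.76)]
cradle [([256.9, 303.2], 0.63)]
cradle_mid []
shaker [([263.7, 332.2], 0.58)]
knob_grip [([263.7, 362.3], 0.56)]
bar_tip [([284.4, 262.6], 0.72)]
can_green [([201.0, 362.0], 0.84)]
tin [([155.1, 275.0], 0.92)]
thinner [([186.4, 333.2], 0.85)]
jar [([178.4, 292.7], 0.79)]
top [('vertical_fov', 48.9423), ('cx', 323.7908), ('cy', 198.697), ('cam_to_world', [[0.0058, 0.9881, -0.1534, 0.436], [-1.0, 0.005, -0.0059, 0.0237], [-0.0051, 0.1534, 0.9881, 1.1667], [0.0, 0.0, 0.0, 1.0]])]
can_red [([270.8, 206.6], 0.98), ([146.9, 293.3], 0.33)]
can_red_nose [([271.1, 183.1], 0.72), ([236.8, 285.9], 0.61)]
crate [([246.4, 207.6], 0.61)]
can_blue [([227.5, 206.4], 0.97), ([298.9, 416.3], 0.31)]
rest [([237.1, 284.5], 0.74)]
cradle [([241.9, 380.6], 0.92)]
cradle_mid []
shaker [([205.5, 381.7], 0.88)]
knob_grip [([221.9, 468.2], 0.85)]
bar_tip [([297.7, 416.0], 0.82), ([272.0, 207.1], 0.29)]
can_green [([225.9, 465.8], 0.67), ([139.5, 325.9], 0.59)]
tin [([167.0, 203.1], 0.93), ([224.8, 206.9], 0.5)]
thinner [([147.2, 291.3], 0.76)]
jar [([170.0, 252.7], 0.64)]
```

View pics/side0.png

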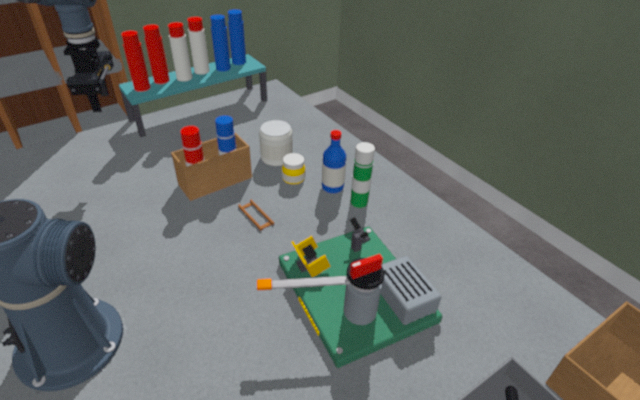

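View pics/top0.png

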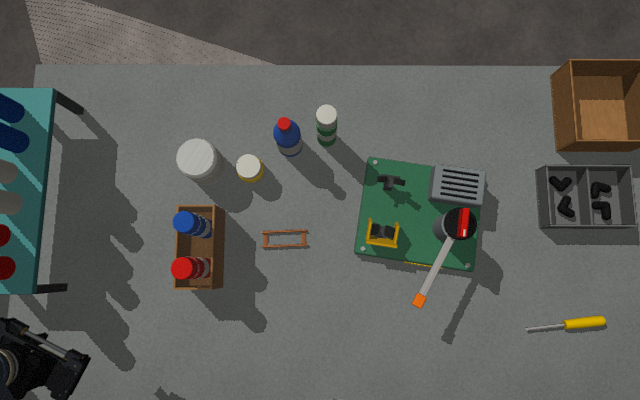

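Side view: carton cans at about (190,145) red and (225,133) blue, rails at (256,215), cup at (310,257), knob at (365,268). Top view: red can at (185,268), rails at (285,238), cup at (382,232), knob at (463,222). Next I'll triangulate and fit the shaker pose.

```bash
cat > h.py <<'E'
from rig import *
import numpy as np, cv2
from scipy.optimize import least_squares
CAL={}
def cap(c,save=None):
    d=capture(c);CAL[c]=d
    if save: cv2.imwrite(f"pics/{save}.png",d["img"][:,:,::-1])
    return d
def proj(c,P):
    d=CAL[c];M=np.linalg.inv(d["cam_to_world"]);p=np.atleast_2d(P)@M[:3,:3].T+M[:3,3]
    f=200/np.tan(np.radians(d["vertical_fov"]/2))
    return np.c_[d["cy"]-f*p[:,1]/-p[:,2], d["cx"]+f*p[:,0]/-p[:,2]]  # row,col
def ray(c,rc):
    d=CAL[c];f=200/np.tan(np.radians(d["vertical_fov"]/2));M=np.array(d["cam_to_world"])
    v=M[:3,:3]@np.array([(rc[1]-d["cx"])/f,-(rc[0]-d["cy"])/f,-1]);return M[:3,3],v/np.linalg.norm(v)
def atz(c,rc,z):
    o,v=ray(c,rc);return o+v*(z-o[2])/v[2]
def tri(obs):
    A=0;b=0
    for c,rc in obs:
        o,v=ray(c,rc);Q=np.eye(3)-np.outer(v,v);A=A+Q;b=b+Q@o
    X=np.linalg.solve(A,b);return X,[np.round(proj(c,X)[0]-rc,1).tolist() for c,rc in obs]
def lm(c,n,k=0):
    r=landmark_of(c,n);return r[k]["point"] if len(r)>k else None
E
python3 - <<'E'
from h import *
for c in("side","top"):cap(c)
O={}
for n in("can_red_nose","crate","rest","cradle","cradle_mid","knob_grip","bar_tip","shaker","tin","jar","thinner","can_green"):
    o=[]
    for c in("side","top"):
        p=lm(c,n)
        if p is not None:o.append((c,np.array(p)))
    O[n]=o
    if len(o)==2:X,e=tri(o);print(n,X.round(4),e)
for n,z in(("can_red_nose",.195),("rest",0),("cradle",.062),("knob_grip",.183),("bar_tip",.133)):
    print(n,[(c,atz(c,p,z).round(4)[:2]) for c,p in O[n]])
m={}
for c in("side","top"):
    for n in("shaker","rest","can_red","crate"):
        r=trace(c,n)
        if r:
            k=r[0]["pixels"];m[c,n]=k;print(c,n,r[0]["p"],r[0]["bbox"],k.sum(), [np.round(v,1) for v in cv2.minAreaRect(np.argwhere(k).astype(np.float32))])
np.save("masks.npy",m,allow_pickle=True)
# shaker fit by landmarks
def pts(q):
    x,y,a=q;R=np.array([[np.cos(a),-np.sin(a),0],[np.sin(a),np.cos(a),0],[0,0,1]]);t=np.array([x,y,0])
    b=np.array([-30,-165,133])+200*np.array([-np.cos(.35),np.sin(.35),0])
    L={"cradle":[-89.24,0,62],"knob_grip":[-30,-165,183],"bar_tip":b,"shaker":[0,0,0]}
    return {k:R@np.array(v)/1e3+t for k,v in L.items()}
def res(q):
    P=pts(q);return np.concatenate([proj(c,P[n])[0]-rc for n in("cradle","knob_grip","bar_tip") for c,rc in O[n]])
s=least_squares(res,[.62,-.15,0],loss="soft_l1");print(s.x,res(s.x).reshape(-1,2).round(1).tolist());print({k:v.round(4) for k,v in pts(s.x).items()})
E
```

```text
can_red_nose [0.4251 0.3391 0.1983] [[0.0, 0.2], [0.2, -0.1]]
crate [ 0.4792  0.3359 -0.0005] [[0.0, -1.1], [-1.1, 0.5]]
rest [0.5111 0.1361 0.0016] [[-0.3, 2.2], [2.1, -1.0]]
cradle [ 0.5016 -0.1153  0.0613] [[0.3, -1.7], [-1.4, 0.7]]
knob_grip [ 0.5302 -0.2877  0.1906] [[-0.5, 2.2], [1.7, -1.0]]
bar_tip [ 0.3654 -0.1865  0.1284] [[0.2, -1.5], [-1.2, 0.5]]
shaker [ 0.5586  0.1787 -0.1342] [[-31.1, -68.9], [-44.4, 68.0]]
tin [0.7046 0.3553 0.0012] [[-0.2, 1.5], [1.6, -0.8]]
jar [ 0.6942  0.2242 -0.0094] [[-0.2, 1.4], [1.5, -0.7]]
thinner [0.7598 0.1168 0.0058] [[0.0, -0.1], [-0.1, 0.1]]
can_green [0.787  0.0217 0.0064] [[0.5, -2.3], [-2.1, 1.2]]
can_red_nose [('side', array([0.4263, 0.3448])), ('top', array([0.4256, 0.34  ]))]
rest [('side', array([0.5063, 0.1399])), ('top', array([0.5167, 0.1338]))]
cradle [('side', array([ 0.5051, -0.1174])), ('top', array([ 0.498 , -0.1133]))]
knob_grip [('side', array([ 0.5309, -0.2814])), ('top', array([ 0.5347, -0.2925]))]
bar_tip [('side', array([ 0.3663, -0.191 ])), ('top', array([ 0.3631, -0.1844]))]
side shaker 0.6 [256.7, 221.7, 184.3, 144
[... 451 characters left out ...]
2344 [array([233.8, 416.8]), array([121. , 144.6]), np.float64(82.5)]
top rest 0.9 [260.9, 225.8, 48.3, 24.0] 322 [array([237.9, 283.7]), array([16.9, 44.2]), np.float64(2.6)]
top can_red 0.8 [170.8, 258.3, 40.7, 20.6] 825 [array([267.5, 190.5]), array([39., 23.]), np.float64(90.0)]
top crate 0.62 [173.5, 206.4, 51.4, 85.0] 2566 [array([247. , 199.1]), array([49.8, 85.8]), np.float64(88.0)]
[ 0.59314975 -0.13008544 -0.17516102] [[-0.8, -0.6], [-2.9, 0.4], [1.1, 3.5], [-0.1, -2.3], [-0.4, -3.0], [0.6, 1.2]]
{'cradle': array([ 0.5053, -0.1145,  0.062 ]), 'knob_grip': array([ 0.5349, -0.2873,  0.183 ]), 'bar_tip': array([ 0.3618, -0.1871,  0.133 ]), 'shaker': array([ 0.5931, -0.1301,  0.    ])}
```

```bash
python3 - <<'E'
import cv2
a=cv2.imread("pics/top0.png")
cv2.imwrite("pics/topcrop.png",cv2.resize(a[145:345,160:500],None,fx=2.35,fy=2.35,interpolation=cv2.INTER_CUBIC))
E
```

```text
(no output)
```

View pics/topcrop.png

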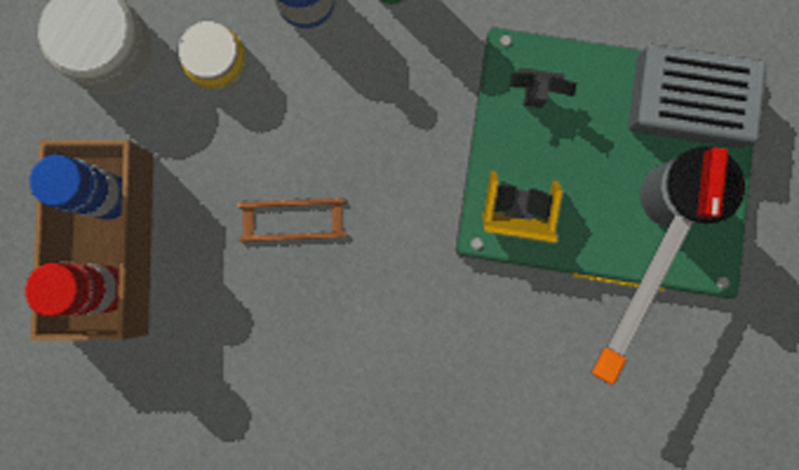

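Crop: the deck's top corners are at crop (490,27), (457,255) and (737,297). The cup is open toward the black V-block, the knob's white dash points down (to the robot), and both rails are joined at their ends. I'll refine the fit with the corners, then get the rest's yaw and the joint kinematics of the move.

```bash
python3 - <<'E'
from h import *
for c in("side","top"):cap(c)
C=lambda x,y:np.array([145+y/2.35,160+x/2.35])
def T(q,v):
    x,y,a=q;R=np.array([[np.cos(a),-np.sin(a),0],[np.sin(a),np.cos(a),0],[0,0,1]]);return R@np.array(v)/1e3+np.array([x,y,0])
b=np.array([-30,-165,133])+200*np.array([-np.cos(.35),np.sin(.35),0])
L={"cradle":[-89.24,0,62],"knob_grip":[-30,-165,183]}
O=[(c,np.array(lm(c,n)),v) for c in("side","top") for n,v in L.items()]
O+=[("top",C(490,27),[130,60,30]),("top",C(457,255),[-130,60,30]),("top",C(737,297),[-130,-250,30]),
 ("side",np.array([231.5,370]),[130,60,30]),("side",np.array([263,279]),[-130,60,30])]
for use in("both","top"):
    U=[o for o in O if use=="both" or o[0]=="top"]
    r=lambda q:np.concatenate([proj(c,T(q,v))[0]-p for c,p,v in U])
    s=least_squares(r,[.6,-.13,-.17],loss="soft_l1");print(use,s.x.round(4),r(s.x).reshape(-1,2).round(1).tolist())
    print("cradle",T(s.x,L["cradle"]),"mid",T(s.x,[0,0,94.6]),"knob",T(s.x,L["knob_grip"]))
# rest corners (outer, top z=.01), crop: 
P=[atz("top",C(x,y),.01) for x,y in((240,204),(347,200),(348,238),(241,242))]
print("rest",np.round(P,3).tolist(),np.mean(P,0))
E
```

```text
both [ 0.5897 -0.129  -0.1502] [[-1.1, -0.2], [0.4, 2.5], [-3.0, 2.9], [0.8, -2.5], [-0.3, 0.6], [0.1, 0.4], [1.3, 1.8], [-6.3, -0.8], [-7.4, -2.0]]
cradle [ 0.5015063  -0.11564221  0.062     ] mid [ 0.58974172 -0.12899468  0.0946    ] knob [ 0.53539143 -0.28764853  0.183     ]
top [ 0.5898 -0.1268 -0.1447] [[-3.0, 2.2], [0.3, -3.4], [-0.2, -0.6], [0.2, -0.2], [0.7, 1.3]]
cradle [ 0.50154014 -0.11394096  0.062     ] mid [ 0.5898481  -0.12680494  0.0946    ] knob [ 0.53637661 -0.28575714  0.183     ]
rest [[0.526, 0.193, 0.01], [0.532, 0.073, 0.01], [0.489, 0.071, 0.01], [0.484, 0.19, 0.01]] [0.50783068 0.1316191  0.01      ]
```

```bash
python3 -m jog '[{"tz":-3.0},{"tx":-4,"ty":-2.26},{"tx":-4,"ty":-2.26},{"tx":-4,"ty":-2.26},{"tx":-4,"ty":-2.26},{"tx":-4,"ty":-2.26},{"tx":-4,"ty":-2.26},{"roll":-0.146}]'; python3 -m jog '[{"roll":-0.147},{"roll":-0.147},{}]'; python3 - <<'E'
from h import *
s=read_state();print(s["position"],s["tcp_rot"],s["joint_positions"])
for c in("side","top"):cap(c,c+"1")
o=[(c,np.array(lm(c,"can_red_nose"))) for c in CAL if lm(c,"can_red_nose")]
print(o, tri(o) if len(o)>1 else [atz(*q,.195) for q in o])
E
```

```text
[0.26606614 0.56551758 0.21895235] [[-9.04834429e-01  4.25763616e-01  5.66041096e-06]
 [ 4.25763616e-01  9.04834429e-01  2.11887458e-06]
 [-4.21959501e-06  4.32722770e-06 -1.00000000e+00]] [ 5.45736217e+01  3.02232973e+01  8.20873902e+01 -2.09592781e-04
  6.76890256e+01 -1.02272914e+01]
[('side', array([128.9, 187.1])), ('top', array([271.4, 181.5]))] (array([0.42522178, 0.33722691, 0.20112482]), [[-0.0, -0.3], [-0.3, 0.1]])$[0]: bad value
$[0]: bad value
```

```bash
python3 -m jog '[{"tx":0,"ty":0,"tz":-3,"roll":0,"jaw":1},{"tx":-4,"ty":-2.26,"tz":0,"roll":0,"jaw":1},{"tx":-4,"ty":-2.26,"tz":0,"roll":0,"jaw":1},{"tx":-4,"ty":-2.26,"tz":0,"roll":0,"jaw":1},{"tx":-4,"ty":-2.26,"tz":0,"roll":0,"jaw":1},{"tx":-4,"ty":-2.26,"tz":0,"roll":0,"jaw":1},{"tx":-4,"ty":-2.26,"tz":0,"roll":0,"jaw":1},{"tx":0,"ty":0,"tz":0,"roll":-0.14,"jaw":1}]'
```

```text
time_s: 4.6
position: [0.4292, 0.3365, 0.2492]
tcp_rot: [[-0.955, 0.298, 0.002], [0.298, 0.955, -0.001], [-0.003, -0.001, -1.0]]
force: [-0.1, 1.2, 0.3]
opening: 1.002
grasp_force: 0.0
```

```bash
python3 -m jog '[{"tx":0,"ty":0,"tz":0,"roll":-0.149,"jaw":1},{"tx":0,"ty":0,"tz":0,"roll":-0.149,"jaw":1},{"tx":0.35,"ty":0.2,"tz":3,"roll":0,"jaw":1},{"tx":0,"ty":0,"tz":3,"roll":0,"jaw":1},{"tx":0,"ty":0,"tz":3.6,"roll":0,"jaw":1},{"tx":0,"ty":0,"tz":0,"roll":0,"jaw":0},{"tx":0,"ty":0,"tz":0,"roll":0,"jaw":0},{"tx":0,"ty":0,"tz":0,"roll":0,"jaw":0}]'
```

```text
time_s: 5.4
position: [0.4233, 0.3434, 0.1547]
tcp_rot: [[-1.0, 0.002, 0.003], [0.002, 1.0, 0.002], [-0.003, 0.002, -1.0]]
force: [0.4, 0.1, 0.2]
opening: 0.808
grasp_force: 0.0
```

```bash
python3 -m jog '[{"tx":0,"ty":0,"tz":0,"roll":0,"jaw":0},{"tx":0,"ty":0,"tz":0,"roll":0,"jaw":0},{"tx":0,"ty":0,"tz":0,"roll":0,"jaw":0},{"tx":0,"ty":0,"tz":0,"roll":0,"jaw":0}]'
```

```text
time_s: 5.8
position: [0.4226, 0.3427, 0.1541]
tcp_rot: [[-1.0, 0.001, 0.002], [0.001, 1.0, 0.0], [-0.002, 0.0, -1.0]]
force: [-0.6, -1.4, 5.9]
opening: 0.565
grasp_force: 30.0
```

```bash
python3 -m jog '[{"tx":0,"ty":0,"tz":-2,"roll":0,"jaw":0},{"tx":0,"ty":0,"tz":-4.2,"roll":0,"jaw":0},{"tx":0,"ty":0,"tz":-4.2,"roll":0,"jaw":0},{"tx":0,"ty":0,"tz":-3.2,"roll":0,"jaw":0},{"tx":0,"ty":-3,"tz":0,"roll":0,"jaw":0},{"tx":0,"ty":-4,"tz":0,"roll":0,"jaw":0},{"tx":-1.65,"ty":-4.2,"tz":0,"roll":0,"jaw":0},{"tx":-1.8,"ty":-4.3,"tz":0,"roll":0,"jaw":0}]'; python3 -m jog '[{"tx":-1.8,"ty":-4.3,"tz":0,"roll":0,"jaw":0},{"tx":-1.8,"ty":-4.3,"tz":0,"roll":0,"jaw":0},{"tx":-1.6,"ty":-4.3,"tz":0,"roll":0,"jaw":0},{"tx":0,"ty":0,"tz":0,"roll":0.138,"jaw":0},{"tx":0,"ty":0,"tz":0,"roll":0.139,"jaw":0},{"tx":0,"ty":0,"tz":0,"roll":0.139,"jaw":0},{"tx":0,"ty":0,"tz":0,"roll":0.139,"jaw":0},{"tx":0,"ty":0,"tz":0,"roll":0.139,"jaw":0}]';python3 -m jog '[{"tx":0,"ty":0,"tz":0,"roll":0.138,"jaw":0},{"tx":0,"ty":0,"tz":0,"roll":0.139,"jaw":0},{"tx":0,"ty":0,"tz":0,"roll":0.139,"jaw":0},{"tx":0,"ty":0,"tz":0,"roll":0.139,"jaw":0},{"tx":0,"ty":0,"tz":0,"roll":0.139,"jaw":0},{"tx":0,"ty":0,"tz":0,"roll":0.139,"jaw":0},{"tx":0,"ty":0,"tz":0,"roll":0,"jaw":0}]'
python3 - <<'E'
from h import *
cap("top","top2");cap("side","side2")
o=[(c,np.array(p)) for c in CAL if (p:=lm(c,"can_red_nose"))]
print(o, tri(o) if len(o)>1 else 0)
o=[(c,np.array(p)) for c in CAL if (p:=lm(c,"can_red_base"))]
print(o, tri(o) if len(o)>1 else 0)
a=[cv2.imread(f"pics/{c}2.png")[60:340,150:510] for c in("top","side")]
cv2.imwrite("pics/two2.png",cv2.resize(np.hstack(a),None,fx=1.1,fy=1.1))
E
```

```text
time_s: 6.6
position: [0.455, 0.1866, 0.2885]
tcp_rot: [[-1.0, 0.0, -0.002], [0.0, 1.0, 0.0], [0.002, 0.0, -1.0]]
force: [1.4, 0.1, -2.3]
opening: 0.568
grasp_force: 29.9
time_s: 7.4
position: [0.5071, 0.0586, 0.2881]
tcp_rot: [[-0.764, 0.646, -0.002], [0.646, 0.764, 0.001], [0.002, -0.001, -1.0]]
force: [-0.7, -0.5, -2.4]
opening: 0.567
grasp_force: 29.9
time_s: 8.1
position: [0.5073, 0.0587, 0.2882]
tcp_rot: [[-0.042, 0.999, -0.002], [0.999, 0.042, 0.001], [0.001, -0.002, -1.0]]
force: [-0.2, 0.2, -3.1]
opening: 0.564
grasp_force: 29.9
[('top', array([209.5, 379.1]))] 0
[('side', array([197. , 267.7]))] 0
```

View pics/two2.png

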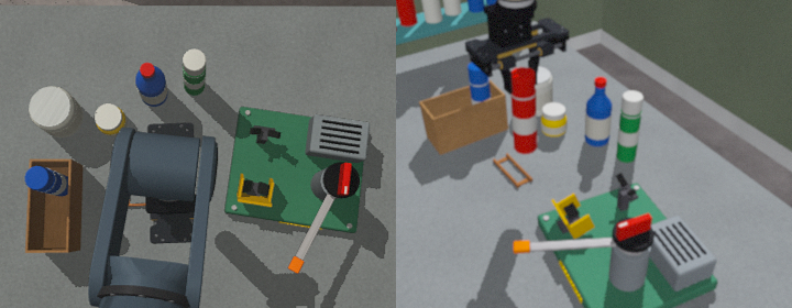

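The right half (side view) shows the can hanging upright in the gripper at (523,110), clear of everything. The left half (top view) is mostly covered by the arm. I'll stand the can just short of the rails' near end so that the rail ends stop the base while it tips.

```bash
python3 -m jog '[{"tx":-1.6,"ty":0.25,"tz":1,"roll":0,"jaw":0},{"tx":0,"ty":0,"tz":4,"roll":0,"jaw":0},{"tx":0,"ty":0,"tz":4,"roll":0,"jaw":0},{"tx":0,"ty":0,"tz":3,"roll":0,"jaw":0},{"tx":0,"ty":0,"tz":1,"roll":0,"jaw":0},{"tx":0,"ty":0,"tz":0.5,"roll":0,"jaw":0},{"tx":0,"ty":0,"tz":0.4,"roll":0,"jaw":0},{"tx":0,"ty":0,"tz":0,"roll":0,"jaw":0}]'
```

```text
time_s: 9.2
position: [0.5121, 0.0425, 0.1509]
tcp_rot: [[-0.042, 0.999, 0.002], [0.999, 0.042, -0.0], [-0.0, 0.002, -1.0]]
force: [0.1, -0.2, -2.9]
opening: 0.56
grasp_force: 29.9
```

```bash
python3 -m jog '[{"tx":0,"ty":0,"tz":0.3,"roll":0,"jaw":0},{"tx":0,"ty":0,"tz":0.2,"roll":0,"jaw":0},{"tx":0,"ty":0,"tz":0,"roll":0,"jaw":0}]'
```

```text
time_s: 9.5
position: [0.5128, 0.0425, 0.1489]
tcp_rot: [[-0.042, 0.999, 0.005], [0.999, 0.042, -0.001], [-0.001, 0.005, -1.0]]
force: [-3.5, 0.7, 17.3]
opening: 0.565
grasp_force: 30.0
```

```bash
python3 -m jog '[{"tx":1.3,"ty":0,"tz":0,"roll":0,"jaw":0},{"tx":1.3,"ty":0,"tz":0,"roll":0,"jaw":0},{"tx":1.3,"ty":0,"tz":0,"roll":0,"jaw":0},{"tx":1.3,"ty":0,"tz":0,"roll":0,"jaw":0}]'; python3 -m jog '[{"tx":1.28,"ty":0,"tz":0.25,"roll":0,"jaw":0},{"tx":1.28,"ty":0,"tz":0.4,"roll":0,"jaw":0}]'; python3 - <<'E'
from h import *
cap("side","side3");cv2.imwrite("pics/c3.png",cv2.resize(cv2.imread("pics/side3.png")[80:280,160:360],None,fx=2,fy=2))
E
```

```text
time_s: 9.9
position: [0.5107, 0.0945, 0.1475]
tcp_rot: [[-0.043, 0.999, 0.005], [0.999, 0.043, -0.001], [-0.002, 0.005, -1.0]]
force: [-0.2, -2.5, -0.9]
opening: 0.558
grasp_force: 29.7
time_s: 10.1
position: [0.5101, 0.1214, 0.1408]
tcp_rot: [[-0.041, 0.999, 0.006], [0.999, 0.041, 0.001], [0.001, 0.006, -1.0]]
force: [-0.0, 3.1, 10.6]
opening: 0.549
grasp_force: 29.7
```

View pics/c3.png

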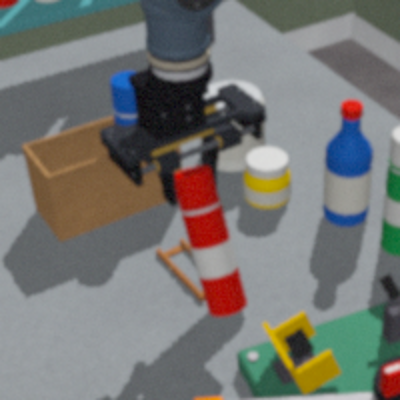

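The crop shows the can tilting as planned: nose to +y at (195,180), base at (225,305) by the rail end. Continuing the arc.

```bash
python3 -m jog '[{"tx":1.22,"ty":0,"tz":0.5,"roll":0,"jaw":0},{"tx":1.17,"ty":0,"tz":0.61,"roll":0,"jaw":0},{"tx":1.1,"ty":0,"tz":0.72,"roll":0,"jaw":0},{"tx":1.05,"ty":0,"tz":0.8,"roll":0,"jaw":0},{"tx":0.97,"ty":0,"tz":0.9,"roll":0,"jaw":0},{"tx":0.89,"ty":0,"tz":0.97,"roll":0,"jaw":0}]';python3 -m jog '[{"tx":0.8,"ty":0,"tz":1.05,"roll":0,"jaw":0},{"tx":0.7,"ty":0,"tz":1.1,"roll":0,"jaw":0},{"tx":0.6,"ty":0,"tz":1.17,"roll":0,"jaw":0},{"tx":0.5,"ty":0,"tz":1.2,"roll":0,"jaw":0}]'; python3 - <<'E'
from h import *
cap("side","side4");cv2.imwrite("pics/c4.png",cv2.resize(cv2.imread("pics/side4.png")[80:280,160:360],None,fx=2,fy=2))
E
```

```text
time_s: 10.75
position: [0.5097, 0.1882, 0.0967]
tcp_rot: [[-0.042, 0.999, 0.012], [0.999, 0.042, 0.005], [0.005, 0.012, -1.0]]
force: [0.2, 3.8, 4.4]
opening: 0.556
grasp_force: 30.0
time_s: 11.15
position: [0.5037, 0.2104, 0.047]
tcp_rot: [[-0.042, 0.999, -0.001], [0.999, 0.042, -0.0], [-0.0, -0.001, -1.0]]
force: [0.6, 2.8, 0.5]
opening: 0.554
grasp_force: 30.0
```

View pics/c4.png

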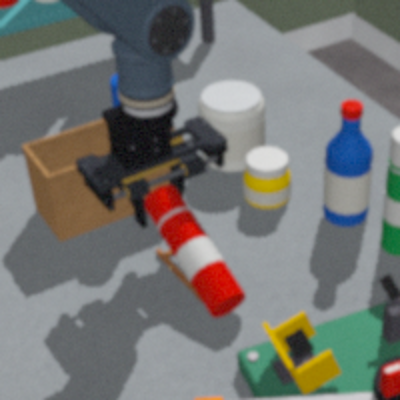

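Nearly lying over the rails, from (160,195) to (225,305). Lowering the last bit.

```bash
python3 -m jog '[{"tx":0.2,"ty":0,"tz":0.8,"roll":0,"jaw":0},{"tx":0.05,"ty":0,"tz":0.6,"roll":0,"jaw":0},{"tx":0,"ty":0,"tz":0.2,"roll":0,"jaw":0},{"tx":0,"ty":0,"tz":0,"roll":0,"jaw":0}]'
```

```text
time_s: 11.6
position: [0.5034, 0.212, 0.0318]
tcp_rot: [[-0.042, 0.999, -0.002], [0.999, 0.042, -0.001], [-0.001, -0.002, -1.0]]
force: [0.1, -0.7, -0.9]
opening: 0.554
grasp_force: 30.0
```

```bash
python3 -m jog '[{"tx":0,"ty":0,"tz":0.2,"roll":0,"jaw":0},{"tx":0,"ty":0,"tz":0,"roll":0,"jaw":0}]'; python3 -m jog '[{"tx":0,"ty":0,"tz":0,"roll":0,"jaw":1},{"tx":0,"ty":0,"tz":0,"roll":0,"jaw":1},{"tx":0,"ty":0,"tz":0,"roll":0,"jaw":1},{"tx":0,"ty":0,"tz":0,"roll":0,"jaw":1},{"tx":0,"ty":0,"tz":-4.5,"roll":0,"jaw":1},{"tx":0,"ty":0,"tz":-4,"roll":0,"jaw":1},{"tx":2,"ty":0,"tz":-3,"roll":0,"jaw":1}]'; python3 - <<'E'
from h import *
for c in("side","top"):
    cap(c,c+"5")
for n in("can_red_nose","can_red_base","can_red"):
    o=[(c,np.array(p)) for c in CAL if (p:=lm(c,n))]
    print(n,[atz(c,p,.0305).round(3) for c,p in o], tri(o) if len(o)>1 else 0)
a=[cv2.imread(f"pics/{c}5.png")[100:300,160:380] for c in("top","side")]
cv2.imwrite("pics/two5.png",cv2.resize(np.hstack(a),None,fx=1.8,fy=1.8))
E
```

```text
time_s: 11.8
position: [0.5038, 0.2123, 0.0303]
tcp_rot: [[-0.042, 0.999, -0.001], [0.999, 0.042, -0.0], [-0.0, -0.001, -1.0]]
force: [-1.0, 0.1, -0.5]
opening: 0.552
grasp_force: 30.0
time_s: 12.5
position: [0.5039, 0.2313, 0.1471]
tcp_rot: [[-0.04, 0.999, 0.001], [0.999, 0.04, -0.001], [-0.001, 0.001, -1.0]]
force: [0.5, 0.5, -0.3]
opening: 0.99
grasp_force: 0.0
can_red_nose [array([0.497, 0.204, 0.031]), array([0.496, 0.214, 0.03 ])] (array([0.49831558, 0.21402923, 0.02253489]), [[0.1, -0.8], [-0.8, 0.4]])
can_red_base [array([0.512, 0.027, 0.031]), array([0.515, 0.027, 0.03 ])] (array([0.51415735, 0.02715216, 0.02985874]), [[-0.1, 0.6], [0.5, -0.2]])
can_red [array([0.528, 0.033, 0.03 ]), array([0.509, 0.023, 0.03 ])] (array([0.51402706, 0.02050476, 0.04671018]), [[0.3, -2.5], [-2.3, 1.2]])
```

View pics/two5.png

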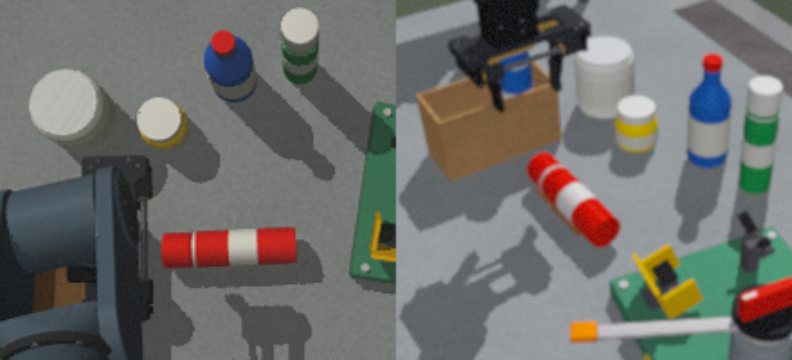

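Both halves show the can lying on the rails: nose at left (175,250), base at right (290,245), white band at (243,247). That puts its middle at y ≈ 0.120, x ≈ 0.505. Regrasping there.

```bash
python3 -m jog '[{"tx":-4,"ty":-0.1,"tz":0,"roll":0,"jaw":1},{"tx":-4,"ty":-0.1,"tz":0,"roll":0,"jaw":1},{"tx":-3.1,"ty":-0.1,"tz":2,"roll":-0.04,"jaw":1},{"tx":0,"ty":0,"tz":4,"roll":0,"jaw":1},{"tx":0,"ty":0,"tz":3.5,"roll":0,"jaw":1},{"tx":0,"ty":0,"tz":2,"roll":0,"jaw":1},{"tx":0,"ty":0,"tz":0,"roll":0,"jaw":0},{"tx":0,"ty":0,"tz":0,"roll":0,"jaw":0}]';  python3 -m jog '[{"tx":0,"ty":0,"tz":0,"roll":0,"jaw":0},{"tx":0,"ty":0,"tz":0,"roll":0,"jaw":0},{"tx":0,"ty":0,"tz":0,"roll":0,"jaw":0},{"tx":0,"ty":0,"tz":0,"roll":0,"jaw":0},{"tx":0,"ty":0,"tz":0,"roll":0,"jaw":0}]'
```

```text
time_s: 13.7
position: [0.5043, 0.1212, 0.0295]
tcp_rot: [[-0.081, 0.997, -0.002], [0.997, 0.081, -0.0], [0.0, -0.002, -1.0]]
force: [-0.3, 0.6, 0.9]
opening: 0.896
grasp_force: 0.0
time_s: 14.2
position: [0.5098, 0.1219, 0.032]
tcp_rot: [[-0.082, 0.997, 0.011], [0.997, 0.082, 0.001], [-0.0, 0.011, -1.0]]
force: [5.1, 2.1, 1.5]
opening: 0.574
grasp_force: 29.6
```

```bash
python3 -m jog '[{"tx":0,"ty":0,"tz":-2,"roll":0,"jaw":0},{"tx":0,"ty":0,"tz":-4,"roll":0,"jaw":0},{"tx":0,"ty":0,"tz":-4,"roll":0,"jaw":0},{"tx":0,"ty":0,"tz":-4,"roll":0,"jaw":0},{"tx":0,"ty":0,"tz":-3,"roll":0,"jaw":0},{"tx":-4.3,"ty":1.18,"tz":0,"roll":0,"jaw":0},{"tx":-4.3,"ty":1.18,"tz":0,"roll":0,"jaw":0},{"tx":-4.3,"ty":1.18,"tz":0,"roll":0,"jaw":0}]';  python3 -m jog '[{"tx":-4.3,"ty":1.18,"tz":0,"roll":0,"jaw":0},{"tx":-4.3,"ty":1.18,"tz":0,"roll":0,"jaw":0},{"tx":-4.3,"ty":1.18,"tz":0,"roll":0,"jaw":0},{"tx":0,"ty":0,"tz":0,"roll":-0.149,"jaw":0},{"tx":0,"ty":0,"tz":0,"roll":-0.149,"jaw":0},{"tx":0,"ty":0,"tz":0,"roll":-0.149,"jaw":0},{"tx":0,"ty":0,"tz":0,"roll":-0.149,"jaw":0},{"tx":0,"ty":0,"tz":0,"roll":-0.149,"jaw":0}]'
python3 -m jog '[{"tx":0,"ty":0,"tz":0,"roll":-0.149,"jaw":0},{"tx":0,"ty":0,"tz":0,"roll":-0.149,"jaw":0},{"tx":0,"ty":0,"tz":0,"roll":-0.149,"jaw":0},{"tx":0,"ty":0,"tz":0,"roll":-0.148,"jaw":0},{"tx":0,"ty":0,"tz":0,"roll":0,"jaw":0}]'
python3 - <<'E'
from h import *
cap("side","side6");cap("top","top6")
for n in("can_red_nose","can_red_base","cradle"):
    o=[(c,np.array(p).round(1)) for c in CAL if (p:=lm(c,n))]
    print(n,o, tri(o) if len(o)>1 else 0)
a=[cv2.imread(f"pics/{c}6.png")[130:330,240:460] for c in("top","side")]
cv2.imwrite("pics/two6.png",cv2.resize(np.hstack(a),None,fx=1.8,fy=1.8))
E
```

```text
time_s: 15.0
position: [0.55, -0.0048, 0.2008]
tcp_rot: [[-0.084, 0.996, -0.001], [0.996, 0.084, 0.0], [0.0, -0.001, -1.0]]
force: [0.4, 0.8, -3.2]
opening: 0.571
grasp_force: 29.2
time_s: 15.8
position: [0.5951, -0.1293, 0.1997]
tcp_rot: [[-0.74, 0.673, -0.003], [0.673, 0.74, 0.001], [0.003, -0.001, -1.0]]
force: [0.6, 0.1, -2.6]
opening: 0.572
grasp_force: 29.2
time_s: 16.3
position: [0.5954, -0.1293, 0.1998]
tcp_rot: [[-0.989, 0.148, -0.002], [0.148, 0.989, 0.001], [0.002, 0.001, -1.0]]
force: [-0.2, 0.8, -2.2]
opening: 0.57
grasp_force: 29.2
can_red_nose [('side', array([213.6, 302.9])), ('top', array([226. , 465.6]))] (array([ 0.47599153, -0.22758443,  0.31377176]), [[-6.5, 23.7], [20.7, -9.2]])
can_red_base [('side', array([196.2, 377. ])), ('top', array([228.5, 207.2]))] (array([0.65088117, 0.1240811 , 0.11527971]), [[-28.6, -76.5], [-50.9, 78.2]])
cradle [('side', array([256.4, 303.5]))] 0
```

View pics/two6.png

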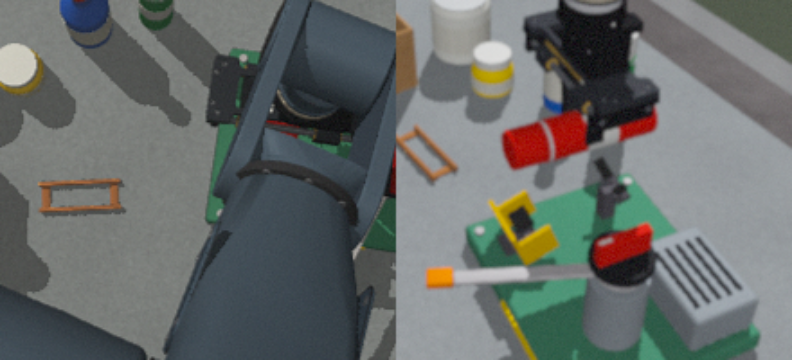

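Side half: the can is held level over the cradle, nose at left (520,150), base at right (640,120), in line with the cup at (522,225); the top camera is masked by the arm. I'll check the can's pose in hand from the side view.

```bash
python3 - <<'E'
from h import *
cap("side")
p=np.array([.5954,-.1293,.1998]);u=np.array([-.989,.148,0])
for d in(90,96,102):
  for pit in(-.08,0,.08): print(d,pit,proj("side",p+d/1e3*(u*np.cos(pit)+np.array([0,0,np.sin(pit)])))[0].round(1),proj("side",p-(190-d)/1e3*(u*np.cos(pit)+np.array([0,0,np.sin(pit)])))[0].round(1))
print(proj("side",np.array([[.5015,-.1145,.062],[.5015,-.1145,.0]])))
k=trace("side","can_red")[0]["pixels"];r=np.argwhere(k);print(k.sum(),r.min(0),r.max(0),r[r[:,1]<r[:,1].min()+3].mean(0))
E
```

```text
90 -0.08 [215.7 305.4] [187.5 381.5]
90 0 [213.3 305.3] [190.2 381.2]
90 0.08 [210.7 305.5] [192.9 380.7]
96 -0.08 [216.7 302.9] [188.3 379.3]
96 0 [214.1 302.8] [190.9 379. ]
96 0.08 [211.3 302.9] [193.5 378.5]
102 -0.08 [217.6 300.3] [189.2 377. ]
102 0 [214.8 300.2] [191.6 376.7]
102 0.08 [211.9 300.3] [194.  376.3]
[[257.95314541 302.51933549]
 [275.50473261 302.31842577]]
1354 [192 299] [224 385] [208.85185185 300.40740741]
```

```bash
python3 -m jog '[{"tx":-0.7,"ty":0,"tz":2,"roll":0,"jaw":0},{"tx":0,"ty":0,"tz":3,"roll":0,"jaw":0},{"tx":0,"ty":0,"tz":2.3,"roll":0,"jaw":0},{"tx":0,"ty":0,"tz":0.4,"roll":0,"jaw":0},{"tx":0,"ty":0,"tz":0,"roll":0,"jaw":0}]';python3 -m jog '[{"tx":0,"ty":0,"tz":0.3,"roll":0,"jaw":0},{"tx":0,"ty":0,"tz":0.3,"roll":0,"jaw":0},{"tx":0,"ty":0,"tz":0,"roll":0,"jaw":0}]'
```

```text
time_s: 17.3
position: [0.603, -0.1304, 0.1227]
tcp_rot: [[-0.989, 0.148, -0.002], [0.148, 0.989, 0.001], [0.002, 0.001, -1.0]]
force: [0.4, -0.1, -1.7]
opening: 0.57
grasp_force: 29.2
time_s: 17.6
position: [0.6043, -0.1309, 0.1185]
tcp_rot: [[-0.989, 0.148, 0.003], [0.148, 0.989, -0.001], [-0.003, -0.0, -1.0]]
force: [-0.5, 1.7, 1.4]
opening: 0.572
grasp_force: 29.5
```

```bash
python3 -m jog '[{"tx":0,"ty":0,"tz":0.3,"roll":0,"jaw":0},{"tx":0,"ty":0,"tz":0.3,"roll":0,"jaw":0},{"tx":0,"ty":0,"tz":0,"roll":0,"jaw":0}]'
```

```text
time_s: 17.9
position: [0.6028, -0.1304, 0.1108]
tcp_rot: [[-0.989, 0.148, -0.001], [0.148, 0.989, 0.001], [0.001, 0.001, -1.0]]
force: [-3.2, 3.0, 1.7]
opening: 0.566
grasp_force: 29.8
```

```bash
python3 -m jog '[{"tx":0,"ty":0.1,"tz":0.3,"roll":0,"jaw":0},{"tx":0,"ty":0,"tz":0.3,"roll":0,"jaw":0},{"tx":0,"ty":0,"tz":0,"roll":0,"jaw":0}]';python3 -m jog '[{"tx":0,"ty":0,"tz":0.3,"roll":0,"jaw":0},{"tx":0,"ty":0,"tz":0.2,"roll":0,"jaw":0},{"tx":0,"ty":0,"tz":0,"roll":0,"jaw":0}]'
```

```text
time_s: 18.2
position: [0.6026, -0.1292, 0.1044]
tcp_rot: [[-0.989, 0.148, -0.002], [0.148, 0.989, 0.001], [0.003, 0.001, -1.0]]
force: [-3.9, 3.1, 1.3]
opening: 0.558
grasp_force: 29.8
time_s: 18.5
position: [0.6029, -0.1288, 0.1035]
tcp_rot: [[-0.989, 0.148, -0.001], [0.148, 0.989, 0.001], [0.001, 0.001, -1.0]]
force: [-8.9, 7.5, 20.9]
opening: 0.562
grasp_force: 31.2
```

```bash
python3 -m jog '[{"tx":0,"ty":0.2,"tz":-0.2,"roll":0,"jaw":0},{"tx":0,"ty":0,"tz":0,"roll":0,"jaw":0}]'; python3 - <<'E'
from h import *
cap("side","side7")
print(lm("side","can_red_nose"),lm("side","can_red_base"))
cv2.imwrite("pics/c7.png",cv2.resize(cv2.imread("pics/side7.png")[170:310,260:430],None,fx=4,fy=4,interpolation=cv2.INTER_CUBIC))
E
```

```text
time_s: 18.7
position: [0.603, -0.1286, 0.1036]
tcp_rot: [[-0.989, 0.148, -0.002], [0.148, 0.989, -0.002], [0.001, -0.002, -1.0]]
force: [-6.9, 1.3, 11.4]
opening: 0.562
grasp_force: 30.5
[253.3, 307.9] [216.6, 375.8]
```

View pics/c7.png

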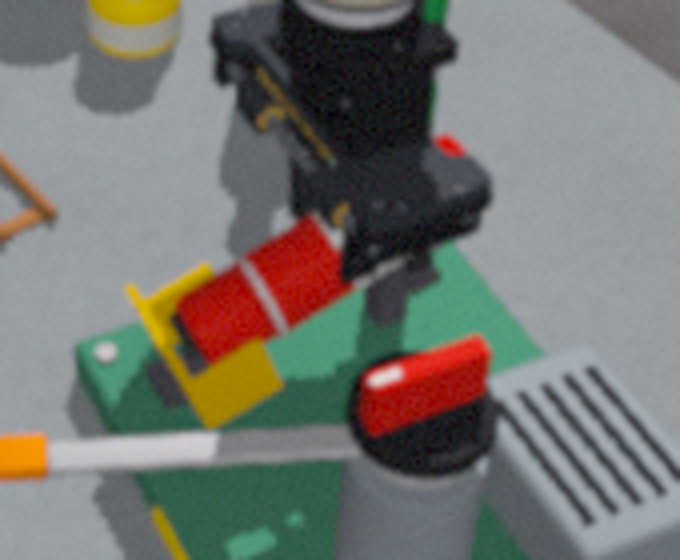

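The nose is down between the cheeks (crop (200,325)) with a gap of about 10–15 mm to the end wall. The pitch looks right. Sliding downhill until the wall is felt.

```bash
python3 -m jog '[{"tx":0.37,"ty":0,"tz":0.0,"roll":0,"jaw":0},{"tx":0.38,"ty":0,"tz":0.13,"roll":0,"jaw":0},{"tx":0,"ty":0,"tz":0,"roll":0,"jaw":0}]';python3 -m jog '[{"tx":0.28,"ty":0,"tz":0.1,"roll":0,"jaw":0},{"tx":0,"ty":0,"tz":0,"roll":0,"jaw":0}]'
```

```text
time_s: 19.15
position: [0.6003, -0.1281, 0.1027]
tcp_rot: [[-0.989, 0.15, 0.009], [0.15, 0.989, -0.003], [-0.01, -0.001, -1.0]]
force: [2.2, 2.0, 6.1]
opening: 0.557
grasp_force: 30.0
time_s: 19.35
position: [0.5984, -0.1278, 0.1019]
tcp_rot: [[-0.989, 0.15, 0.011], [0.15, 0.989, -0.003], [-0.011, -0.001, -1.0]]
force: [3.0, 1.8, 6.0]
opening: 0.558
grasp_force: 30.0
```

```bash
python3 -m jog '[{"tx":0.4,"ty":0,"tz":0.14,"roll":0,"jaw":0},{"tx":0,"ty":0,"tz":0,"roll":0,"jaw":0}]';python3 -m jog '[{"tx":0.4,"ty":0,"tz":0.14,"roll":0,"jaw":0},{"tx":0,"ty":0,"tz":0,"roll":0,"jaw":0}]'; python3 -m jog '[{"tx":0.4,"ty":0,"tz":0.14,"roll":0,"jaw":0},{"tx":0,"ty":0,"tz":0,"roll":0,"jaw":0}]'
```

```text
time_s: 19.55
position: [0.594, -0.1272, 0.1003]
tcp_rot: [[-0.989, 0.15, 0.01], [0.15, 0.989, -0.003], [-0.01, -0.001, -1.0]]
force: [3.0, 1.9, 5.5]
opening: 0.555
grasp_force: 30.0
time_s: 19.75
position: [0.5901, -0.1266, 0.0989]
tcp_rot: [[-0.989, 0.15, 0.01], [0.15, 0.989, -0.003], [-0.01, -0.001, -1.0]]
force: [2.5, 1.5, 5.5]
opening: 0.559
grasp_force: 30.0
time_s: 19.95
position: [0.59, -0.1266, 0.0988]
tcp_rot: [[-0.988, 0.151, 0.019], [0.151, 0.989, -0.005], [-0.019, -0.002, -1.0]]
force: [7.9, 3.2, 5.6]
opening: 0.557
grasp_force: 29.9
```

```bash
python3 -m jog '[{"tx":0.35,"ty":0,"tz":0.13,"roll":0,"jaw":0},{"tx":0,"ty":0,"tz":0,"roll":0,"jaw":0}]'; python3 -m jog '[{"tx":0.2,"ty":0,"tz":0.07,"roll":0,"jaw":0},{"tx":0,"ty":0,"tz":0,"roll":0,"jaw":0}]'
```

```text
time_s: 20.15
position: [0.5899, -0.1266, 0.0988]
tcp_rot: [[-0.988, 0.151, 0.027], [0.151, 0.988, -0.006], [-0.027, -0.002, -1.0]]
force: [11.1, 4.0, 7.9]
opening: 0.557
grasp_force: 29.9
time_s: 20.35
position: [0.5899, -0.1267, 0.0987]
tcp_rot: [[-0.988, 0.152, 0.031], [0.152, 0.988, -0.007], [-0.031, -0.002, -1.0]]
force: [14.5, 4.4, 8.3]
opening: 0.561
grasp_force: 29.9
```

```bash
python3 -m jog '[{"tx":0,"ty":0,"tz":0,"roll":0,"jaw":1},{"tx":0,"ty":0,"tz":0,"roll":0,"jaw":1},{"tx":0,"ty":0,"tz":0,"roll":0,"jaw":1},{"tx":0,"ty":0,"tz":0,"roll":0,"jaw":1},{"tx":0,"ty":0,"tz":0,"roll":0,"jaw":1},{"tx":0,"ty":0,"tz":-3,"roll":0,"jaw":1},{"tx":0,"ty":0,"tz":-4,"roll":0,"jaw":1},{"tx":0,"ty":0,"tz":-4,"roll":0,"jaw":1}]';python3 -m jog '[{"tx":0,"ty":0,"tz":-4,"roll":0,"jaw":1},{"tx":0,"ty":0,"tz":0,"roll":0,"jaw":1}]';  python3 - <<'E'
from h import *
cap("side","side8")
a=lm("side","can_red_nose");b=lm("side","can_red_base");k=lm("side","knob_grip");print(a,b,k)
print("pred",proj("side",[[.5015,-.1145,.062],[.6781,-.1409,.127]]).round(1))
cv2.imwrite("pics/c8.png",cv2.resize(cv2.imread("pics/side8.png")[170:310,260:430],None,fx=4,fy=4,interpolation=cv2.INTER_CUBIC))
E
```

```text
time_s: 21.15
position: [0.5755, -0.1237, 0.2039]
tcp_rot: [[-0.989, 0.149, -0.003], [0.149, 0.989, 0.001], [0.003, 0.0, -1.0]]
force: [1.5, -1.0, -0.1]
opening: 0.996
grasp_force: 0.0
time_s: 21.35
position: [0.5798, -0.1253, 0.2497]
tcp_rot: [[-0.989, 0.148, 0.011], [0.148, 0.989, -0.005], [-0.012, -0.003, -1.0]]
force: [0.6, -0.4, 0.3]
opening: 0.998
grasp_force: 0.0
[259.8, 303.1] [217.2, 371.4] [264.1, 366.6]
pred [[258.  302.5]
 [215.8 371.4]]
```

View pics/c8.png

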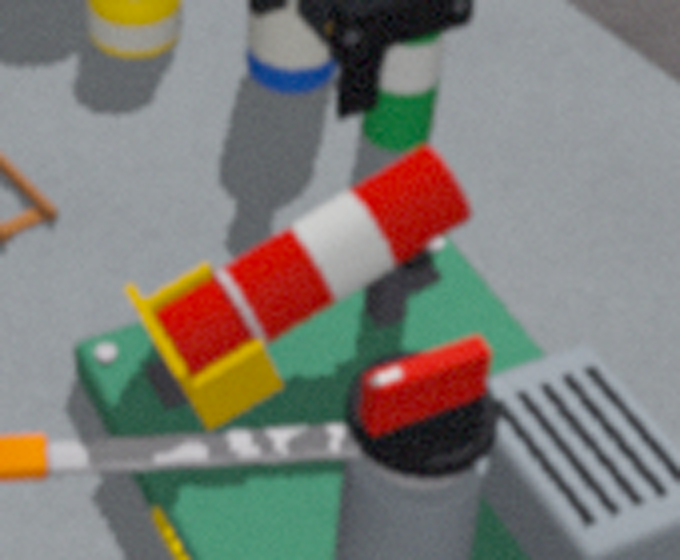

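The can is seated: the nose lies against the end wall at crop (165,330), and the can rests on both V-blocks with its base at (450,185). The bar grip lines up with the current tool heading, so I can go straight to the knob.

```bash
python3 -m jog '[{"tx":0.5,"ty":-4.1,"tz":0,"roll":0,"jaw":1},{"tx":0.5,"ty":-4.2,"tz":0,"roll":0,"jaw":1},{"tx":0.5,"ty":-4.2,"tz":0,"roll":0,"jaw":0.7},{"tx":0.65,"ty":-4.2,"tz":0,"roll":0,"jaw":0.7},{"tx":0,"ty":0,"tz":0,"roll":0,"jaw":0.7}]'; python3 - <<'E'
from h import *
cap("side")
k=lm("side","knob_grip");print(k,atz("side",k,.183),proj("side",[.534,-.287,.183]))
E
```

```text
time_s: 22.05
position: [0.5282, -0.2906, 0.2413]
tcp_rot: [[-0.988, 0.154, -0.003], [0.154, 0.988, -0.0], [0.003, -0.001, -1.0]]
force: [0.6, 1.2, -0.5]
opening: 0.809
grasp_force: 0.0
[260.9, 365.8] [ 0.53925531 -0.27980522  0.183     ] [[264.36154187 366.0718285 ]]
```

```bash
python3 -m jog '[{"tx":-0.62,"ty":0.55,"tz":1.5,"roll":0,"jaw":0.7},{"tx":0,"ty":0,"tz":2,"roll":0,"jaw":0.7},{"tx":0,"ty":0,"tz":1.5,"roll":0,"jaw":0.7},{"tx":0,"ty":0,"tz":0.5,"roll":0,"jaw":0.7},{"tx":0,"ty":0,"tz":0,"roll":0,"jaw":0},{"tx":0,"ty":0,"tz":0,"roll":0,"jaw":0},{"tx":0,"ty":0,"tz":0,"roll":0,"jaw":0},{"tx":0,"ty":0,"tz":0,"roll":0,"jaw":0}]';python3 -m jog '[{"tx":0,"ty":0,"tz":0,"roll":0,"jaw":0},{"tx":0,"ty":0,"tz":0,"roll":0,"jaw":0},{"tx":0,"ty":0,"tz":0,"roll":0,"jaw":0},{"tx":0,"ty":0,"tz":0,"roll":0,"jaw":0},{"tx":0,"ty":0,"tz":0,"roll":0,"jaw":0},{"tx":0,"ty":0,"tz":0,"roll":0,"jaw":0},{"tx":0,"ty":0,"tz":0,"roll":0,"jaw":0}]'
```

```text
time_s: 22.95
position: [0.5378, -0.2814, 0.1896]
tcp_rot: [[-0.989, 0.148, 0.001], [0.148, 0.989, -0.001], [-0.002, -0.001, -1.0]]
force: [-0.0, 0.3, 0.2]
opening: 0.415
grasp_force: 0.0
time_s: 23.65
position: [0.5373, -0.2812, 0.1887]
tcp_rot: [[-0.989, 0.148, -0.0], [0.148, 0.989, 0.0], [0.0, 0.0, -1.0]]
force: [0.3, -0.5, -0.1]
opening: 0.007
grasp_force: 0.0
```

Jaws closed on nothing, so I'll check numerically where the bar grip is relative to the fingers.

```bash
python3 - <<'E'
from h import *
cap("side","side9");cap("top","top9")
s=read_state();p=s["position"];print(p,s["opening"],s["grasp_force"],tips_ahead)
print("TCP px",proj("side",p),"tips",proj("side",p-[0,0,.019]))
for c in CAL:
    r=trace(c,"knob_grip");l=landmark_of(c,"knob_grip")
    print(c,[(a["p"],a["bbox"]) for a in r[:2]],[(a["p"],a["point"]) for a in l[:2]])
    im=CAL[c]["img"].astype(int);red=(im[...,0]>120)&(im[...,1]<60)&(im[...,2]<60)
    n,L,st,ce=cv2.connectedComponentsWithStats(red.astype(np.uint8));print([(st[i].tolist(),ce[i].round(1).tolist()) for i in range(1,n) if st[i][4]>25])
im=CAL["side"]["img"]
for r in range(250,282,2): print(r,' '.join("%3d,%3d"%(im[r,c,0],im[r,c,1]) for c in range(340,392,4)))
E
```

```text
[ 0.53731796 -0.28119825  0.18871592] 0.00342253926952508 0.0 0.019
TCP px [[259.76534729 365.77349254]] tips [[266.33246153 364.82672801]]
side [(0.72, [346.5, 259.4, 41.5, 30.8]), (0.46, [304.3, 220.5, 50.3, 43.2])] [(0.95, [263.7, 366.4])]
[([188, 17, 14, 14, 170], [194.8, 23.4]), ([170, 23, 14, 14, 148], [177.1, 29.9]), ([154, 54, 15, 29, 264], [161.4, 71.5]), ([318, 229, 25, 25, 366], [329.8, 240.6]), ([300, 240, 22, 23, 292], [310.6, 250.9]), ([351, 258, 26, 21, 310], [363.3, 268.3])]
top [(0.47, [447.5, 206.5, 8.2, 31.8])] [(0.63, [223.2, 466.0])]
[([278, 117, 12, 13, 119], [283.4, 122.9]), ([380, 164, 24, 26, 454], [391.0, 176.3]), ([375, 204, 20, 21, 316], [384.2, 214.2]), ([372, 224, 19, 19, 269], [380.7, 233.5])]
250  78,157  84,157  83,155  47, 87  60, 64  32, 43  36, 39  47, 45  72, 72  42, 39  29, 27  57, 55  31, 42
252  88,158  79,158  84,156  45, 94  56, 91  27, 44  26, 31  25, 28  74, 77  29, 34  34, 33  64, 64  43, 39
254  82,154  87,156  73,142  54, 98  50, 96  28, 37  22, 22  20, 20  63, 65  57, 58  39, 43  39, 40  45, 44
256  80,154  81,153  65,138  54, 98  45, 9
[... 661 characters left out ...]
, 20 159, 15 160, 17 109, 35  29, 29  29, 24 111,118
270  47, 97  45, 89  51, 49 141,  7 160, 13 162, 24 160, 13 162, 26 156, 13 114, 33  26, 24  51, 53 168,177
272  46, 95  51, 95  58, 53 143, 22 161, 21 160, 24 158,  0 145, 19  78, 30  24, 24  35, 40  55, 54 154,161
274  54, 99  46, 91  43, 42 145, 22 163, 16 159, 25 133, 17  52, 26  27, 30  27, 19  34, 33  86, 89  93, 95
276 173,176 174,177  40, 34 142, 19 158, 17 108, 28  28, 24  22, 25  24, 27  25, 18  28, 32 119,127  83, 85
278 211,207 211,208  54, 50 102, 27  80, 27  22, 20  21, 31  23, 12  21, 27  24, 29  48, 49 118,126 138,142
280 206,206 192,190  99, 98  30, 29  13, 20  25, 28  19, 16  22, 29  32, 32  33, 36  44, 46 110,116 163,172
```

```bash
python3 - <<'E'
import cv2,numpy as np
for n in("side8","side9"):
    im=cv2.imread(f"pics/{n}.png").astype(int)[...,::-1]
    print(n)
    for r in range(236,292):
        s=''
        for c in range(336,400):
            R,G,B=im[r,c]
            s+= 'R' if R>100 and G<60 else ('W' if min(R,G,B)>120 else ('r' if R>G+35 else ('g' if G>R+25 else ('#' if max(R,G,B)<55 else '.'))))
        print(r,s)
E
```

```text
side8
236 RRrWWWWWWWWWWWWWWWWWWW...######.ggggggggggWWWWWWWWWWWWWWWWWWWWWW
237 RRRrWWWWWWWWWWWWWWWWW....#####...ggggggggggWWWWWWWWWWWWWWWWWWWWW
238 RRRRrWWWWWWWWWWWWWW........#......ggggggggggWWWWWWWWWWWWWWWWWWWW
239 RRRRrWWWWWWWWWWWWW................gggggggggggWWWWWWWWWWWWWWWWWWW
240 RRRRRrWWWWWWWWWW.................gggggggggggggWWWWWWWWWWWWWWWWWW
241 RRRRRrWWWWWWWWW................gggggggggggggggWWWWWWWWWWWWWWWWWW
242 RRRRRRrWWWWWWgg..###.........ggggggggggggggggggWWWWWWWWWWWWWWWWW
243 RRRRRRr.WWW.gggg###.......ggggggggggggggggggggggWWWWWWWWWWWWWWWW
244 RRRRRRRrWWgggggg#.#.......gggggggggggggggggggggggWWWWWWWWWWWWWWW
245 RRRRRRr.ggggggg..#.......gggggggggggggggggggggggggWWWWWWWWWWWWWW
246 RRRRRr.gggggggg.###......gggggggggggggggggggggggggWWWWWWWWWWWWWW
247 RRRr..ggggggggg.##.......ggggggggggggggggggggggggggWWWWWWWWWWWWW
248 RR..gggggggggggg.#.......gggggggggggggggggggggggggggWWWWWWWWWWWW
249 r.ggggggggggggggg........gggggggggggggggggggggggggggWWWWWWWWWWWW
250 .gggggggggggggggg.......ggggggggggggggggggggggggggggggWWWWWWWWWW
251 gggggggggggggggggg...gggggggggggggggggggggggggggggggggW
[... 5939 characters left out ...]
W...WWWWW.
282 WWWWWWWWWWWWW..#########################..####....WWWWWW...WWWWW
283 WWWWWWWWWWWWWW..######################..####.......WWWWWW...WWWW
284 WWW.W..WW..WW....##########################.........WWWWW....WWW
285 ...g.gggg..........#######################..WW......WWWWWW....WW
286 gggggggggg...........####################..WWW.......WWWWWW...WW
287 gggggggggg.............################....WWW........WWWWWW...W
288 gggggggggg.................#########.......WW..........WWWWWW...
289 gggggggggg...........WWW...............................WWWWWW...
290 gggggggggg............WWWWWWW......WW...................WWWWWW..
291 gggggggggg..............WWWWWWWWWWWW.....................WWWWWW.
```

```bash
python3 - <<'E'
from h import *
cap("side")
s=read_state();p=s["position"];R=s["tcp_rot"];print(p,s["joint_positions"],s["opening"])
for z in(-.019,0,.01,.02,.03):
    print(round(p[2]+z,3),[proj("side",p+[0,0,z]+R@np.array([sx*.0095,sy*.015,0]))[0].round(1).tolist() for sx in(-1,1) for sy in(-1,1)])
print("bar top corners z.191",[proj("side",np.array([.535,-.287,.191])+R@np.array([sx*.033,sy*.0075,0]))[0].round(1).tolist() for sx in(-1,1) for sy in(-1,1)])
print("bar top corners z.170",[proj("side",np.array([.535,-.287,.170])+R@np.array([sx*.033,sy*.0075,0]))[0].round(1).tolist() for sx in(-1,1) for sy in(-1,1)])
E
```

```text
[ 0.53731862 -0.2812021   0.18875279] [-3.81698781e+01  3.07845508e+01  8.66105592e+01 -3.27686662e-03
  6.26059678e+01 -1.19645752e+02] 0.0040653708153288275
0.17 [[270.1, 373.0], [259.6, 365.1], [273.3, 364.6], [262.6, 356.8]]
0.189 [[263.5, 374.1], [253.0, 366.0], [266.7, 365.6], [256.0, 357.6]]
0.199 [[260.0, 374.6], [249.5, 366.5], [263.1, 366.1], [252.5, 358.1]]
0.209 [[256.4, 375.2], [245.9, 367.0], [259.6, 366.6], [248.9, 358.5]]
0.219 [[252.8, 375.8], [242.3, 367.5], [255.9, 367.1], [245.3, 359.0]]
bar top corners z.191 [[258.7, 383.5], [253.5, 379.4], [269.5, 353.9], [264.1, 350.0]]
bar top corners z.170 [[265.9, 382.2], [260.7, 378.1], [276.8, 353.0], [271.3, 349.2]]
```

```bash
python3 - <<'E'
from h import *
cap("side")
R=np.array([[-.989,.148,0],[.148,.989,0],[0,0,-1.]])
p=np.array([.5798,-.1253,.2497])
print("open finger -y tip outer/inner corners, side8:")
for dz in(-.02,0,.019): print(dz,[proj("side",p+R@np.array([sx*.0095,y,dz]))[0].round(1).tolist() for sx in(-1,1) for y in(-.0585,-.0435)])
p=np.array([.5373,-.2812,.1887])
print("body corners side9",[(bz,[proj("side",p+R@np.array([sx*.0375,-.095,-bz]))[0].round(1).tolist() for sx in(-1,1)]) for bz in(.051,.071)])
im=cv2.imread("pics/side8.png").astype(int)[...,::-1]
for r in range(166,214):
    print(r,''.join('#' if max(im[r,c])<70 else ('R' if im[r,c,0]>im[r,c,1]+40 else('g' if im[r,c,1]>im[r,c,0]+25 else '.')) for c in range(315,385)))
E
```

```text
open finger -y tip outer/inner corners, side8:
-0.02 [[193.1, 355.6], [188.8, 351.9], [195.6, 347.3], [191.2, 343.7]]
0 [[200.7, 354.8], [196.4, 351.1], [203.2, 346.6], [198.8, 343.0]]
0.019 [[207.8, 354.0], [203.4, 350.4], [210.3, 345.9], [205.9, 342.4]]
body corners side9 [(0.051, [[270.4, 415.3], [284.6, 378.7]]), (0.071, [[262.7, 417.2], [276.8, 380.1]])]
166 ........#########..##############################################.....
167 ........#########gg.############################################......
168 ........########....###########################################.......
169 ........########....###########################################.......
170 ........########....###########################################.......
171 ........########....#######################################.###.......
172 ........#####.......###########################################.......
173 ....................###########################################.......
174 .....................#########################################........
175 ......................#####################################
[... 2161 characters left out ...]
ggggggg..................
205 .....................................ggggggggggggg....................
206 .......................................ggggggggg..RRR.................
207 ........................................gggggg..RRRRRR................
208 ..............................................RRRRRRRRR...............
209 .............................................RRRRRRRRRRR..............
210 ...........................................RRRRRRRRRRRRRR.............
211 .........................................RRRRRRRRRRRRRRRR.............
212 ........................................RRRRRRRRRRRRRRRRRR............
213 ......................................RRRRRRRRRRRRRRRRRRRRR...........
```

Numerically, the fingertips show about 20–25 mm higher than the nominal tip offset puts them, so they closed just over the top of the bar. I'll open, go lower step by step and feel for contact.

```bash
python3 -m jog '[{"tx":0,"ty":0,"tz":0,"roll":0,"jaw":0.6},{"tx":0,"ty":0,"tz":0,"roll":0,"jaw":0.6},{"tx":0,"ty":0,"tz":0,"roll":0,"jaw":0.6},{"tx":0,"ty":0,"tz":0,"roll":0,"jaw":0.6},{"tx":0,"ty":0,"tz":0,"roll":0,"jaw":0.6},{"tx":0,"ty":0,"tz":0.5,"roll":0,"jaw":0.6},{"tx":0,"ty":0,"tz":0,"roll":0,"jaw":0.6}]'; python3 -m jog '[{"tx":0,"ty":0,"tz":0.5,"roll":0,"jaw":0.6},{"tx":0,"ty":0,"tz":0,"roll":0,"jaw":0.6}]'
```

```text
time_s: 24.75
position: [0.5369, -0.2809, 0.183]
tcp_rot: [[-0.989, 0.148, -0.001], [0.148, 0.989, 0.001], [0.001, 0.001, -1.0]]
force: [-0.0, 1.3, 1.0]
opening: 0.545
grasp_force: 0.0
time_s: 24.95
position: [0.5368, -0.2809, 0.1779]
tcp_rot: [[-0.989, 0.148, -0.001], [0.148, 0.989, 0.001], [0.001, 0.001, -1.0]]
force: [-0.6, -0.2, -0.5]
opening: 0.59
grasp_force: 0.0
```

```bash
python3 -m jog '[{"tx":0,"ty":0,"tz":0.5,"roll":0,"jaw":0.6},{"tx":0,"ty":0,"tz":0,"roll":0,"jaw":0.6}]'; python3 -m jog '[{"tx":0,"ty":0,"tz":0.5,"roll":0,"jaw":0.6},{"tx":0,"ty":0,"tz":0,"roll":0,"jaw":0.6}]'; python3 -m jog '[{"tx":0,"ty":0,"tz":0.4,"roll":0,"jaw":0.6},{"tx":0,"ty":0,"tz":0,"roll":0,"jaw":0.6}]'
```

```text
time_s: 25.15
position: [0.5369, -0.2809, 0.173]
tcp_rot: [[-0.989, 0.148, -0.001], [0.148, 0.989, 0.001], [0.001, 0.001, -1.0]]
force: [-0.1, 0.0, -0.8]
opening: 0.595
grasp_force: 0.0
time_s: 25.35
position: [0.5369, -0.2809, 0.168]
tcp_rot: [[-0.989, 0.148, -0.001], [0.148, 0.989, 0.001], [0.001, 0.001, -1.0]]
force: [-0.1, 0.1, -0.1]
opening: 0.598
grasp_force: 0.0
time_s: 25.55
position: [0.537, -0.281, 0.1642]
tcp_rot: [[-0.989, 0.148, -0.001], [0.148, 0.989, 0.001], [0.001, 0.001, -1.0]]
force: [-0.2, -0.4, 0.1]
opening: 0.601
grasp_force: 0.0
```

```bash
python3 -m jog '[{"tx":0,"ty":0,"tz":0,"roll":0,"jaw":0},{"tx":0,"ty":0,"tz":0,"roll":0,"jaw":0},{"tx":0,"ty":0,"tz":0,"roll":0,"jaw":0},{"tx":0,"ty":0,"tz":0,"roll":0,"jaw":0},{"tx":0,"ty":0,"tz":0,"roll":0,"jaw":0},{"tx":0,"ty":0,"tz":0,"roll":0,"jaw":0},{"tx":0,"ty":0,"tz":0,"roll":0,"jaw":0}]'
```

```text
time_s: 26.25
position: [0.5369, -0.2848, 0.1649]
tcp_rot: [[-0.989, 0.148, -0.0], [0.148, 0.989, -0.006], [-0.001, -0.006, -1.0]]
force: [-2.6, -7.9, -3.0]
opening: 0.167
grasp_force: 30.0
```

Gripped at 14.5 mm, matching the bar's 15 mm. Recentre, then push down.

```bash
python3 -m jog '[{"tx":0,"ty":-0.4,"tz":0,"roll":0,"jaw":0},{"tx":0,"ty":0,"tz":0.4,"roll":0,"jaw":0},{"tx":0,"ty":0,"tz":0.4,"roll":0,"jaw":0},{"tx":0,"ty":0,"tz":0,"roll":0,"jaw":0}]';python3 -m jog '[{"tx":0,"ty":0,"tz":0.2,"roll":0,"jaw":0},{"tx":0,"ty":0,"tz":0.1,"roll":0,"jaw":0},{"tx":0,"ty":0,"tz":0,"roll":0,"jaw":0}]'
```

```text
time_s: 26.65
position: [0.5369, -0.2851, 0.1579]
tcp_rot: [[-0.989, 0.148, 0.0], [0.148, 0.989, -0.0], [-0.001, -0.0, -1.0]]
force: [-3.3, 0.9, 9.8]
opening: 0.166
grasp_force: 30.0
time_s: 26.95
position: [0.5369, -0.2851, 0.1567]
tcp_rot: [[-0.989, 0.148, 0.001], [0.148, 0.989, -0.001], [-0.001, -0.001, -1.0]]
force: [-2.9, 2.8, 15.1]
opening: 0.17
grasp_force: 30.0
```

```bash
python3 -m jog '[{"tx":0,"ty":0,"tz":0,"roll":0.14,"jaw":0},{"tx":0,"ty":0,"tz":0,"roll":0.14,"jaw":0},{"tx":0,"ty":0,"tz":0,"roll":0,"jaw":0}]';python3 -m jog '[{"tx":0,"ty":0,"tz":0,"roll":0.14,"jaw":0},{"tx":0,"ty":0,"tz":0,"roll":0.14,"jaw":0},{"tx":0,"ty":0,"tz":0,"roll":0.14,"jaw":0},{"tx":0,"ty":0,"tz":0,"roll":0.14,"jaw":0},{"tx":0,"ty":0,"tz":0,"roll":0,"jaw":0}]'
```

```text
time_s: 27.25
position: [0.5369, -0.2852, 0.1567]
tcp_rot: [[-0.909, 0.417, 0.001], [0.417, 0.909, -0.001], [-0.002, -0.001, -1.0]]
force: [-4.3, 2.3, 14.7]
opening: 0.169
grasp_force: 30.0
time_s: 27.75
position: [0.5368, -0.2853, 0.1567]
tcp_rot: [[-0.548, 0.836, 0.001], [0.836, 0.548, -0.002], [-0.002, -0.0, -1.0]]
force: [-4.1, 1.8, 14.7]
opening: 0.171
grasp_force: 30.0
```

```bash
python3 -m jog '[{"tx":0,"ty":0,"tz":0,"roll":0.09,"jaw":0},{"tx":0,"ty":0,"tz":-0.4,"roll":0,"jaw":0},{"tx":0,"ty":0,"tz":-0.4,"roll":0,"jaw":0},{"tx":0,"ty":0,"tz":0,"roll":0,"jaw":0}]';python3 -m jog '[{"tx":0,"ty":0,"tz":0,"roll":0.05,"jaw":0},{"tx":0,"ty":0,"tz":0,"roll":0,"jaw":0}]';python3 -m jog '[{"tx":0,"ty":0,"tz":0,"roll":0.05,"jaw":0},{"tx":0,"ty":0,"tz":0,"roll":0,"jaw":0}]'
```

```text
time_s: 28.15
position: [0.5367, -0.2853, 0.1611]
tcp_rot: [[-0.473, 0.881, -0.0], [0.881, 0.473, -0.0], [-0.0, -0.0, -1.0]]
force: [1.5, -2.2, -4.5]
opening: 0.168
grasp_force: 30.0
time_s: 28.35
position: [0.5367, -0.2853, 0.1625]
tcp_rot: [[-0.427, 0.904, -0.0], [0.904, 0.427, -0.0], [-0.0, -0.001, -1.0]]
force: [-2.1, 0.1, 5.5]
opening: 0.169
grasp_force: 30.0
time_s: 28.55
position: [0.5367, -0.2853, 0.1629]
tcp_rot: [[-0.382, 0.924, -0.0], [0.924, 0.382, -0.001], [-0.001, -0.0, -1.0]]
force: [-3.1, 0.1, 6.0]
opening: 0.17
grasp_force: 30.0
```

```bash
python3 -m jog '[{"tx":0,"ty":0,"tz":-0.2,"roll":0,"jaw":0},{"tx":0,"ty":0,"tz":0,"roll":0,"jaw":0}]';python3 -m jog '[{"tx":0,"ty":0,"tz":-0.1,"roll":0,"jaw":0},{"tx":0,"ty":0,"tz":0,"roll":0,"jaw":0}]'
```

```text
time_s: 28.75
position: [0.5367, -0.2853, 0.1646]
tcp_rot: [[-0.383, 0.924, -0.0], [0.924, 0.383, -0.001], [-0.001, -0.0, -1.0]]
force: [-2.0, 0.8, 4.8]
opening: 0.172
grasp_force: 30.0
time_s: 28.95
position: [0.5367, -0.2853, 0.1648]
tcp_rot: [[-0.382, 0.924, -0.0], [0.924, 0.382, -0.0], [-0.0, -0.0, -1.0]]
force: [-1.2, -1.4, 3.2]
opening: 0.171
grasp_force: 30.0
```

Knob is back at its starting height (0.1648), so it's locked at about 1.03 rad. Release, back away and check.

```bash
python3 -m jog '[{"tx":0,"ty":0,"tz":0,"roll":0,"jaw":0.6},{"tx":0,"ty":0,"tz":0,"roll":0,"jaw":0.6},{"tx":0,"ty":0,"tz":0,"roll":0,"jaw":0.6},{"tx":0,"ty":0,"tz":0,"roll":0,"jaw":0.6},{"tx":0,"ty":0,"tz":-3,"roll":0,"jaw":0.6},{"tx":0,"ty":0,"tz":-4,"roll":0,"jaw":0.6},{"tx":0,"ty":0,"tz":-4,"roll":0,"jaw":0.6},{"tx":0,"ty":0,"tz":-4,"roll":0,"jaw":0.6}]';python3 -m jog '[{"tx":0,"ty":-4,"tz":-2,"roll":0,"jaw":0.6},{"tx":0,"ty":-4,"tz":0,"roll":0,"jaw":0.6},{"tx":-4,"ty":0,"tz":0,"roll":0,"jaw":0.6},{"tx":-4,"ty":0,"tz":0,"roll":0,"jaw":0.6},{"tx":-4,"ty":0,"tz":0,"roll":0,"jaw":0.6},{"tx":0,"ty":0,"tz":0,"roll":0,"jaw":0.6}]'; python3 - <<'E'
from h import *
cap("side","side10");cap("top","top10")
for n in("can_red_nose","can_red_base","knob_grip","bar_tip","cradle"):
    o=[(c,np.array(p).round(1)) for c in CAL if (p:=lm(c,n))]
    print(n,[(c,p.tolist()) for c,p in o], tri(o)[0].round(4) if len(o)>1 else 0)
S=lambda x,y,z:np.array([.5898+np.cos(.148)*x+np.sin(.148)*y,-.128-np.sin(.148)*x+np.cos(.148)*y,z])
a=np.pi-.35-1.03
P=[S(-.08924,0,.062),S(.08924,0,.127),S(-.03,-.165,.183),S(-.03+.2*np.cos(a),-.165+.2*np.sin(a),.133)]
for c in CAL: print(c,"expect",proj(c,np.array(P)).round(1).tolist())
E
```

```text
time_s: 29.75
position: [0.5366, -0.2848, 0.316]
tcp_rot: [[-0.382, 0.924, -0.0], [0.924, 0.382, 0.001], [0.001, -0.0, -1.0]]
force: [1.1, -1.1, 0.0]
opening: 0.599
grasp_force: 0.0
time_s: 30.35
position: [0.5094, -0.4314, 0.3333]
tcp_rot: [[-0.379, 0.925, 0.001], [0.925, 0.379, -0.002], [-0.002, -0.0, -1.0]]
force: [-0.7, 0.2, -1.2]
opening: 0.598
grasp_force: 0.0
can_red_nose [('side', [258.2, 301.6]), ('top', [239.9, 381.5])] [ 0.5018 -0.1141  0.0611]
can_red_base [('side', [219.0, 370.9]), ('top', [163.2, 392.1])] [ 0.6867 -0.1361  0.1096]
knob_grip [('side', [262.7, 364.7]), ('top', [224.4, 466.3])] [ 0.5305 -0.2873  0.1904]
bar_tip [('side', [224.7, 303.6]), ('top', [226.1, 370.7])] [ 0.5297 -0.0804  0.1268]
cradle [('side', [261.0, 368.6]), ('top', [227.8, 206.8])] [ 0.6768  0.1722 -0.1667]
side expect [[258.0, 302.6], [215.8, 371.5], [263.9, 366.7], [224.6, 305.6]]
top expect [[240.8, 381.5], [166.1, 394.7], [222.7, 464.7], [228.0, 373.2]]
```

```bash
python3 -c "
from rig import *
print(hand_in())"
```

```text
the job is handed in; nothing more can be done
None
```

The red can lies nose-down in the cradle, felt up against the cup's end wall. The knob is locked at about 1.03 rad with the bar over the can; the job was handed in at about 31 s.

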